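# Saddle the resistor and read it under the loupe

## Robot

A 6-joint arm with a two-finger parallel gripper is mounted at the origin on the work surface. World frame = base frame: x ahead of the robot, y to its left, z up, the work surface at z = 0. Lengths are in m, angles in rad, forces in N, time in s.
With the tool pointing down it reaches from about 0.35 to 0.85 m from the base axis. Payload 8.1 kg.
Tool frame: the origin (TCP) lies at the very end of the fingers, on their centre line; the grasp point (between the pads) lies r.grip_point_offset behind it (r.grip_point_offset is the distance from the TCP to the grasp point, in m); z points along the fingers, y is the line along which they close (so a half turn about z gives the same grasp; the last joint's range is limited). The gripper opens to 85 mm and grips with 20 to 120 N. Pads are 22 mm wide; open, the fingers measure 114 mm over their backs; the gripper's body (76 mm by 85 mm) begins 54 mm behind the grasp point. The pads swing forward as they close: fully open they stand 13 mm farther back than shut.
Start: joints at [1.078, 0.13, 1.488, -0, 1.523, -0.085], TCP at [0.238, 0.551, 0.231] pointing down, gripper open.
Joint ranges: [-2.96, 2.96], [-0.89, 2.26], [0.02, 2.5], [-1.34, 4.48], [0, 2.73], [-2.66, 2.66]. Speed limits (rad/s): [2.39, 2.39, 2.79, 3.14, 3.14, 3.14].

## Interface

Orientations are given as a unit quaternion [x, y, z, w].
In Python, from station import r gives the robot as it stands. The module is installed in compiled form; this text tells all that it offers.
- The arm moves only by the tool servo_tool, never from a script. Its argument "series" is a list of rows, each a list of 3 entries, a list of its own where there are three numbers: the shift along the world's x, y, z in units of 40 mm (1.0 is 40 mm), then the turn about the world's z in units of 8 degrees (1.0 is 8 degrees), then the closure in counts, from 0 (fully open) to 255 (shut). A call has 1 to 20 rows; each row shifts and turns the commanded pose from where the row before left it; what a row does not reach is not made up. A row lasts 1/10 s, in which the tool goes at most 50 mm and 8.59 degrees, less where a joint would pass 70% of its speed; a pose out of reach is approached as far as the arm can. A call is refused whole if a number of a shift passes 1 or a number of a turn 1, either way. A call with a gripper value outside its range is refused whole. The fingers move at their own pace and stop on an object; "grip_force" is the grip in N (left out, the last holds). Time passes only in rows, so rows that do not move let the fingers close. It gives the time, the measured TCP pose, the force, the opening and the grip force at its end, in the units of the state.
- r.get_obs(): the state, without advancing time (a new reading comes with each control period).
- r.snapshot(name): name is "side" or "top" or "wrist"; returns a dict with "frame" (420x560x3 uint8, red, green, blue), "mtx" (3x3 intrinsics, pixels), "origin" and "orientation" of the camera in the world; the wrist camera has in their place "mount" (4x4, takes a point from camera to tool coordinates, whose origin is the TCP and whose axes are the flange's). Camera axes: x right, y down, z forward; pixel columns grow to the right and rows downward; lengths in m; the calibration is good to about 2 mm. A picture is of the moment at which its call begins: read the wrist's pose just before it. There is no depth.
- r.finish_job(): hands the job in; it is judged then, once.
The state is a dict: "time_s": time; "qpos": joint angles; "qd": joint speeds; "effort": joint torques, N m; "tcp_pos": TCP position; "tool_rot": TCP orientation; "wrist_force": force on the tool from outside, world axes, zero at the start; "ft_torque": the same for the moment, N m; "finger_gap": opening from 0.0 (shut) to 1.0 (fully open); "grip_force": force on a finger pad.
Only numpy, scipy, OpenCV 4.12 (cv2) and the standard library are available. Lean on these libraries where they do the work, as an engineer would, in place of code of your own. Each camera call takes 0.05 s, during which the arm holds its last target. There are 200 camera calls.

## Task

Lay the loose green ceramic resistor in the groove on top of the two that lie side by side in the plywood tray, parallel to them and centred on the tray, setting it down rather than dropping it. Then pick up the hand loupe by its handle and hold it level above that resistor, the lens centred over the resistor's middle and the middle of its rim at the height of the surface gauge's needle tip, for that is the lens's focal height. Finish while still holding it there, steady and touching nothing; do not knock the resistors with the loupe, do not shift the gauge's needle, and leave the case frame, bezel and keypad where they lie.

Things in the scene. Friction and masses are not known exactly. Their poses are not given: they have to be found in the camera images.
- spare_resistor: The loose tubular resistor: green enamelled ceramic cylinder with brass end bands, 28 mm diameter, 90 mm long, 60 to 130 g, lying on the bench, free to roll. Origin at its middle on its axis (14 mm above the bench at first); its x axis runs along the cylinder (either end is alike).
- bed_resistor_a: One of the two same resistors (28 mm diameter, 90 mm long) lying side by side in the tray; origin at its middle on its axis, x along the cylinder, axis 18 mm above the bench. This one lies on the tray's +y side.
- bed_resistor_b: The other resistor in the tray, on its -y side; otherwise as bed_resistor_a.
- tray: Shallow plywood tray fixed to the bench, 112 x 69 mm outside, walls 18 mm high and 6 mm thick, floor 4 mm thick, just wide enough for the two resistors, which lie along its long side. Origin at the centre of its underside, on the bench; x along its long side (the resistors' direction), y across, z up.
- tray_seat (a point): Where the middle of a resistor saddled in the groove comes to lie: above the tray's centre, 42 mm above the bench (its top is then at 56 mm). The tops of the two lower ones are at 32 mm, so fingers that reach more than about 9 mm below the upper one's axis meet them.
- loupe: Hand loupe lying flat on the bench, 90 to 145 g: round chromed rim 66 mm outside diameter and 14 mm high with a glass lens, and a black straight handle 14 mm wide and 14 mm high that points along the loupe's -x axis, its grip part from 44 to 134 mm from the lens centre. Origin at the underside of the rim on the lens's axis; z is the lens's axis (up when it lies flat).
- loupe_lens (a point): Centre of the lens, at half the rim's height: 7 mm above the loupe's underside.
- loupe_grip (a point): Point in the middle of the handle's section 66 mm from the lens centre, a good place to hold it; 7 mm above the loupe's underside.
- gauge: Surface gauge fixed on the bench beyond the tray: cast base 80 x 56 x 26 mm, upright steel pillar 10 mm thick and 216 mm high. Origin at the centre of the underside of the base. Its clamp on the pillar carries the needle (scriber), a level steel rod 3 to 5 mm thick pointing along the gauge's -x axis towards the tray.
- scriber_tip (a point): Tip of the gauge's needle, 105 mm from the pillar along the gauge's -x axis and 13 mm to its -y side, at the focal height that has been set: 115 to 150 mm above the bench. z points up.
- case_frame: Bystander: silver metal calculator case frame, 140 x 76 x 12 mm, open in the middle. Origin at the centre of its underside.
- bezel: Bystander: smoked plastic window bezel, 44 x 90 x 12 mm. Origin at the centre of its underside.
- keypad: Bystander: calculator keypad, 85 x 66 x 11 mm. Origin at the centre of its underside.
Things that resemble listed ones, but are neither listed nor needed, are in the scene too. What is shaped like the loupe but pink is not meant.

How it is judged:
By the outcome, as a careful person would: the job done as asked, in the order asked, and still so for the second after the job is handed in, while the arm keeps its last pose, push and grip.
It also fails if it takes over 56 s, if anything falls off the work surface, if the arm or the gripper's body presses on something with over 40 N, if the wrist force passes 120 N, or if a joint passes its speed limit or range.

## Working session

There is one attempt and no reset: what is moved stays moved. The work goes in short steps, Python scripts to look and compute and a tool call to move; the robot and the scene stay as the last step left them, time stands still between calls to the robot, and variables do not carry over. Pictures are saved under pics/ and viewed, at most 10 in all, crops included, and the job is handed in when it is done.

Besides the shell and the picture viewer there is one more tool, called after "Request:" in YAML: its name, and indented under it one key for each argument. servo_tool: Moves the arm, as the interface text tells. Its arguments: {"type":"object","properties":{"series":{"type":"array","items":{"type":"array"}},"grip_force":{"type":"number"}},"required":["series"]}

```bash
mkdir -p pics
cat > h.py <<'E'
import numpy as np, cv2, pickle
from scipy.spatial.transform import Rotation as R
from station import r
def snap(name,fn):
    o=r.get_obs(); s=r.snapshot(name); 
    s={k:(np.array(v) if not isinstance(v,str) else v) for k,v in s.items()}
    s['obs']=o; cv2.imwrite(f'pics/{fn}.png',s['frame'][:,:,::-1]); pickle.dump(s,open(f'pics/{fn}.pkl','wb')); return s
def cam(s):
    if 'mount' in s:
        T=np.eye(4);T[:3,:3]=R.from_quat(s['obs']['tool_rot']).as_matrix();T[:3,3]=s['obs']['tcp_pos']
        M=T@s['mount'];return M[:3,:3],M[:3,3]
    o=s['orientation']; Rm=o if o.shape==(3,3) else R.from_quat(o).as_matrix()
    return Rm,s['origin']
def load(fn): return pickle.load(open(f'pics/{fn}.pkl','rb'))
def px2w(s,u,v,z):
    Rm,c=cam(s); d=Rm@np.linalg.inv(s['mtx'])@np.array([u,v,1.]); return c+d*(z-c[2])/d[2]
def w2px(s,p):
    Rm,c=cam(s); q=s['mtx']@(Rm.T@(np.array(p)-c)); return q[:2]/q[2]
E
python3 - <<'E'
from h import *
for n in ['top','side']:
    s=snap(n,n); print(n,cam(s),s['mtx'])
a=load('top')['frame'];b=load('side')['frame']
for n,i in [('top',a),('side',b)]: cv2.imwrite(f'pics/{n}B.png',cv2.resize(i[:,:,::-1],(800,600),interpolation=3))
print(r.grip_point_offset,r.get_obs())
E
```

```text
top (array([[-0.01390284, -0.99719847,  0.07349778],
       [-0.99961602,  0.01209922, -0.0249283 ],
       [ 0.0239692 , -0.07381613, -0.99698378]]), array([ 0.40807713, -0.01021021,  1.20697294])) [[438.2638044    0.         279.51518473]
 [  0.         438.2638044  222.41314473]
 [  0.           0.           1.        ]]
side (array([[-0.98396645, -0.13517515,  0.11635165],
       [-0.17767287,  0.68596189, -0.70561224],
       [ 0.01556844, -0.7149713 , -0.69898044]]), array([0.32491068, 0.86949002, 0.98324408])) [[475.94954067   0.         279.14799542]
 [  0.         475.94954067 211.9606433 ]
 [  0.           0.           1.        ]]
0.0187 {'time_s': 0.1, 'qpos': array([ 1.07762498e+00,  1.31074521e-01,  1.48917901e+00,  1.08781503e-05,
        1.52298108e+00, -8.54065150e-02]), 'qd': array([ 0.00032951, -0.00125722, -0.00364526,  0.0017613 ,  0.00058676,
       -0.00147467]), 'effort': array([ 7.84273070e-04, -5.70954108e+01, -5.01940978e+01, -2.22705012e-04,
        8.20921850e-03,  5.91980182e-06]), 'tcp_pos': array([0.23768206, 0.55038216, 0.23035122]), 'tool_rot': array([ 2.02473041e-01,  9.79287493e-01, -7.85315231e-04, -2.39408269e-04]), 'wrist_force': array([-0.65586431,  0.4627778 , -0.18389133]), 'ft_torque': array([-0.01182234,  0.02155126, -0.02566684]), 'grip_force': 0.0, 'finger_gap': 1.0015282082506913}
```

View pics/topB.png

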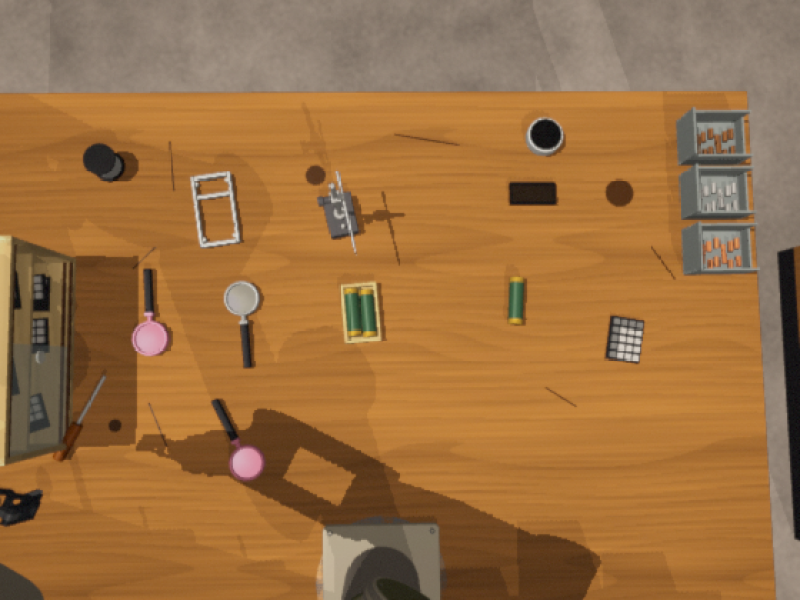

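View pics/sideB.png

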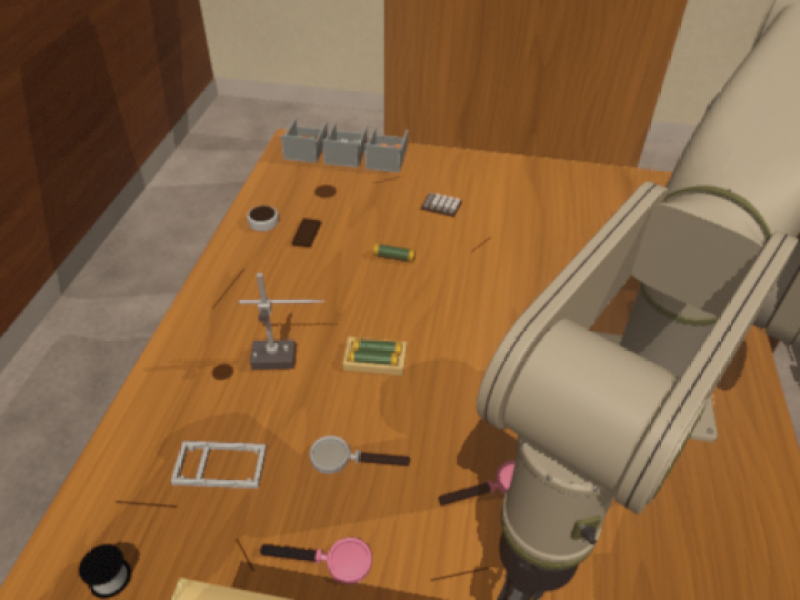

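Both views show the same layout. In the top view (800x600 px), the resistor candidates are the loose one at (516,300) and the tray pair at (352/369,312). The loupe candidates are the clear chrome one at (242,300), which I choose, and the pink ones at (150,338) and (246,462), which I reject. The gauge is at (340,205), with its needle tip near (355,250). Next is a close crop of these.

Run:
```python
from h import *
a=load('top')['frame'][:,:,::-1];b=load('side')['frame'][:,:,::-1]
c=lambda i,u,v,w=400,h=300: cv2.resize(i[v:v+h//6,u:u+w//6+1],(w,h),interpolation=cv2.INTER_CUBIC)
# scale 6: 66x50 px
def p(i,u,v,k): return cv2.resize(i[v:v+300//k,u:u+400//k],(400,300),interpolation=cv2.INTER_CUBIC)
m=np.vstack([np.hstack([p(a,330,180,5),p(a,215,115,4)]),np.hstack([p(a,140,190,4),p(b,150,185,4)])])
cv2.imwrite('pics/c1.png',m)
```

```text
(no output)
```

View pics/c1.png

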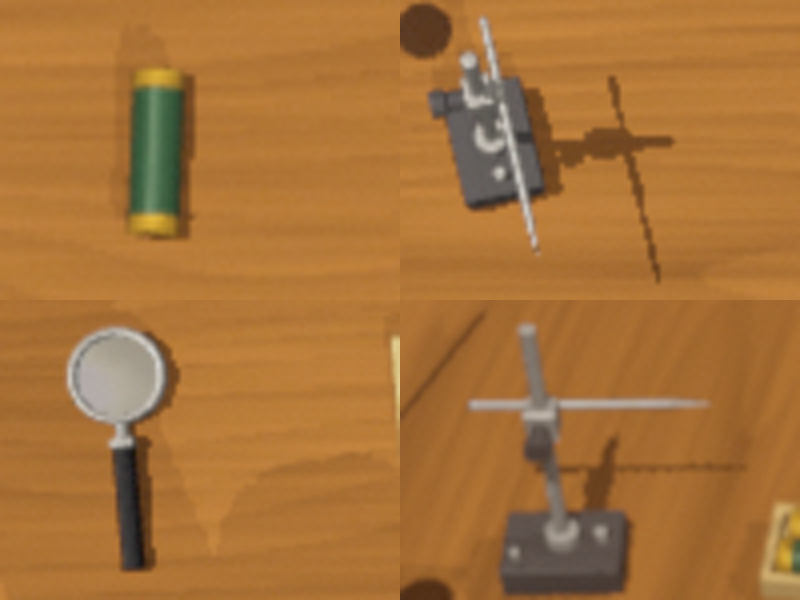

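The crop confirms the choices: green resistor with brass bands, top px (361,210); clear chromed loupe, rim (169,209) and handle end (173,257); needle tip at top px (249.5,178) and side px (227,211).

Run:
```python
from h import *
t=load('top');s=load('side')
f=lambda u,v,z:px2w(t,u,v,z).round(4)
a,b=f(361.6,193.6,.02),f(361,227,.02);print('res',a,b,np.linalg.norm(a-b),(a+b)/2)
print('loupe',f(169.2,208.9,.012),'hend',f(173.2,257.3,.012))
k=1/1.42857
c=[f(u*k,v*k,.018) for u,v in [(342,285),(377,283),(381,339),(345,342)]];print('tray',c,np.mean(c,0))
def ray(s,u,v):
    Rm,c=cam(s);d=Rm@np.linalg.inv(s['mtx'])@np.array([u,v,1.]);return c,d/np.linalg.norm(d)
c1,d1=ray(t,249.5,178);c2,d2=ray(s,227,211)
x=np.linalg.lstsq(np.c_[d1,-d2],c2-c1,rcond=None)[0];p,q=c1+d1*x[0],c2+d2*x[1];print('tip',p,q)
```

```text
res [ 0.5721 -0.2661  0.02  ] [ 0.4803 -0.2619  0.02  ] 0.09189602820579358 [ 0.5262 -0.264   0.02  ]
loupe [0.5367 0.26   0.012 ] hend [0.4051 0.2487 0.012 ]
tray [array([0.5597, 0.0686, 0.018 ]), array([0.5628, 0.0018, 0.018 ]), array([ 0.4557, -0.0046,  0.018 ]), array([0.4509, 0.0637, 0.018 ])] [0.507275 0.032375 0.018   ]
tip [0.59787403 0.03554077 0.13511531] [0.5971732  0.03544247 0.13498701]
```

Request:
servo_tool:
  series:
    - [[0.3,-0.85,0],0.13,0]
    - [[0.3,-0.85,0],0.13,0]
    - [[0.3,-0.85,0],0.13,0]
    - [[0.3,-0.85,0],0.13,0]
    - [[0.3,-0.85,0],0.13,0]
    - [[0.3,-0.85,0],0.13,0]
    - [[0.3,-0.85,0],0.13,0]
    - [[0.3,-0.85,0],0.13,0]
    - [[0.3,-0.85,0],0.13,0]
    - [[0.3,-0.85,0],0.13,0]
    - [[0.3,-0.85,0],0.13,0]
    - [[0.3,-0.85,0],0.13,0]
    - [[0.3,-0.85,0],0.13,0]
    - [[0.3,-0.85,0],0.13,0]
    - [[0.3,-0.85,0],0.13,0]
    - [[0.3,-0.85,0],0.13,0]
    - [[0.3,-0.85,0],0.13,0]
    - [[0.3,-0.85,0],0.13,0]
    - [[0.3,-0.85,0],0.13,0]
    - [[0.3,-0.85,0],0.13,0]
  grip_force: 40

```text
time_s: 2.1
tcp_pos: [0.478, -0.1307, 0.2309]
tool_rot: [0.022, 1.0, 0.0, -0.0]
wrist_force: [0.8, 0.5, -0.5]
finger_gap: 0.998
grip_force: 0.0
```

Request:
servo_tool:
  series:
    - [[0.3,-0.85,0],0,0]
    - [[0.3,-0.85,-0.2],0,0]
    - [[0.3,-0.8,-0.4],0,0]
    - [[0.2,-0.6,-0.4],0,0]
    - [[0.1,-0.3,-0.2],0,0]
    - [[0,0,0],0,0]
    - [[0,0,0],0,0]

```text
time_s: 2.8
tcp_pos: [0.5258, -0.2644, 0.1834]
tool_rot: [0.022, 1.0, 0.0, -0.0]
wrist_force: [0.0, 0.3, 0.7]
finger_gap: 0.999
grip_force: 0.0
```

Run:
```python
from h import *
s=snap('wrist','w1');o=s['obs'];print(o['tcp_pos'],R.from_quat(o['tool_rot']).as_matrix()[:,1],o['time_s'])
for x in(-.045,0,.045): print(w2px(s,[.526+x,-.264-x*.046,.014]))
```

```text
[ 0.52575997 -0.26435451  0.18338367] [4.46795233e-02 9.99001040e-01 8.13469851e-04] 2.8
[276.28767172 144.36064056]
[276.2238493  192.63548377]
[276.16507715 237.0903378 ]
```

View pics/w1.png

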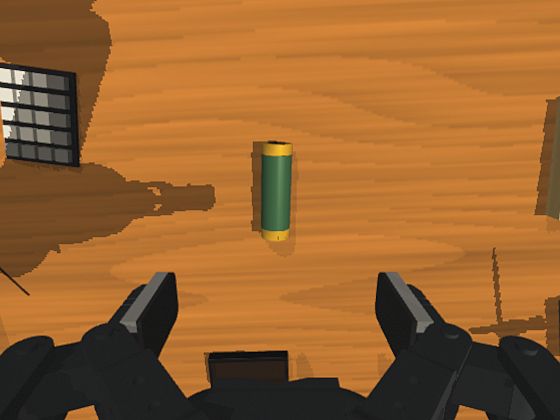

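The wrist view has the resistor's middle at px (277,192), against a prediction of (276,192), so I'll descend and grip.

Request:
servo_tool:
  series:
    - [[0,0,-0.4],-0.2,0]
    - [[0,0,-0.8],0,0]
    - [[0,0,-0.9],0,0]
    - [[0,0,-0.8],0,0]
    - [[0,0,-0.7],0,0]
    - [[0,0,-0.5],0,0]
    - [[0,0,-0.23],0,0]
    - [[0,0,-0.1],0,0]
    - [[0,0,0],0,0]

```text
time_s: 3.75
tcp_pos: [0.5262, -0.265, 0.0064]
tool_rot: [0.036, 0.999, -0.0, 0.0]
wrist_force: [0.5, -0.6, 0.2]
finger_gap: 1.002
grip_force: 0.0
```

Request:
servo_tool:
  series:
    - [[0,0,0],0,100]
    - [[0,0,0],0,140]
    - [[0,0,0],0,255]
    - [[0,0,0],0,255]
    - [[0,0,0],0,255]
    - [[0,0,0],0,255]
    - [[0,0,0],0,255]
    - [[0,0,0],0,255]
  grip_force: 40

```text
time_s: 4.55
tcp_pos: [0.5264, -0.2655, 0.0069]
tool_rot: [0.036, 0.999, -0.0, 0.0]
wrist_force: [-1.8, 0.3, 6.2]
finger_gap: 0.311
grip_force: 39.3
```

Request:
servo_tool:
  series:
    - [[0,0,0.2],0,255]
    - [[0,0,0.5],0,255]
    - [[0,0,0.8],0,255]
    - [[0,0,0.5],0,255]
    - [[0,0,0],0,255]
    - [[0,0,0],0,255]

```text
time_s: 5.15
tcp_pos: [0.526, -0.2653, 0.0862]
tool_rot: [0.036, 0.999, -0.0, 0.0]
wrist_force: [0.3, -0.2, -2.0]
finger_gap: 0.309
grip_force: 39.5
```

Run:
```python
from h import *
s=snap('wrist','w2');t=snap('side','s2');o=s['obs'];print(o['tcp_pos'],o['wrist_force'],o['finger_gap'])
u,v=w2px(t,o['tcp_pos']).astype(int);print(u,v)
cv2.imwrite('pics/w2c.png',np.hstack([cv2.resize(s['frame'][200:420,150:410,::-1],(400,338),interpolation=2),cv2.resize(t['frame'][v-40:v+28,u-40:u+40,::-1],(400,338),interpolation=2)]))
print(w2px(s,o['tcp_pos']))
```

```text
[ 0.52604839 -0.26526802  0.08622509] [ 0.32824818 -0.24649073 -2.03389696] 0.30868625992050597
275 158
[275.96548553 278.76185308]
```

View pics/w2c.png

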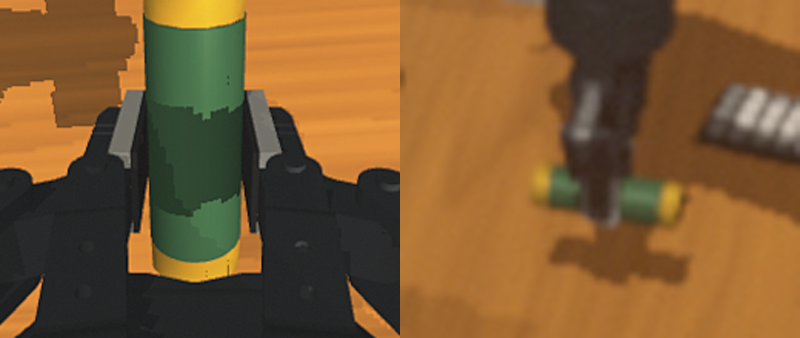

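Run:
```python
from h import *
s=load('w2');t=load('s2');th=np.radians(-4.1)
for dz in(.004,.008,.012):
  for e in(-.045,.045):
    p=np.array([.526+e*np.cos(th),-.2653+e*np.sin(th),.0862+dz]);print(dz,e,w2px(t,p),w2px(s,p))
```

```text
0.004 -0.045 [290.19624896 159.49498445] [275.72264726 187.0912768 ]
0.004 0.045 [261.57879306 154.62484647] [276.01595886 363.59153691]
0.008 -0.045 [290.23834013 158.44644628] [275.7085963  189.30329404]
0.008 0.045 [261.56538462 153.57775089] [276.01093268 369.52091838]
0.012 -0.045 [290.28059529 157.39382294] [275.693751   191.64036415]
0.012 0.045 [261.55192449 152.52661791] [276.00566907 375.73039726]
```

The resistor is held centrally and level, as predicted. Next I'll move it above the tray.

Request:
servo_tool:
  series:
    - [[0,0.2,0.4],0,255]
    - [[0,0.5,0.5],0,255]
    - [[-0.05,0.7,0.4],0.1,255]
    - [[-0.05,0.8,0.2],0.1,255]
    - [[-0.05,0.8,0],0.1,255]
    - [[-0.05,0.8,0],0.1,255]
    - [[-0.05,0.8,0],0.1,255]
    - [[-0.05,0.8,0],0.1,255]
    - [[-0.05,0.8,0],0.1,255]
    - [[-0.05,0.6,0],0.1,255]
    - [[-0.05,0.4,0],0.09,255]
    - [[-0.025,0.24,0],0,255]
    - [[0,0,0],0,255]
    - [[0,0,0],0,255]
    - [[0,0,0],0,255]

```text
time_s: 6.75
tcp_pos: [0.507, 0.0317, 0.1461]
tool_rot: [-0.025, 1.0, -0.0, -0.0]
wrist_force: [0.2, 0.5, -0.8]
finger_gap: 0.311
grip_force: 39.5
```

Run:
```python
from h import *
s=snap('wrist','w3');o=s['obs'];print(o['tcp_pos'],o['tool_rot'],o['wrist_force'])
th=np.radians(3)
for a,b in[(-1,-1),(-1,1),(1,-1),(1,1)]:
  x,y=a*.056,b*.0345; print(a,b,w2px(s,[.507+x*np.cos(th)-y*np.sin(th),.0324+x*np.sin(th)+y*np.cos(th),.018]).round(1))
cv2.imwrite('pics/w3c.png',cv2.resize(s['frame'][60:360,80:480,::-1],(800,600),interpolation=2))
```

```text
[0.50698324 0.03166431 0.14610317] [-2.53049930e-02  9.99679768e-01 -1.26863011e-04 -5.61451918e-05] [ 0.21273065  0.47430881 -0.83795105]
-1 -1 [232.4 135.4]
-1 1 [320.7 135.3]
1 -1 [237.5 265.7]
1 1 [316.  265.5]
```

View pics/w3c.png

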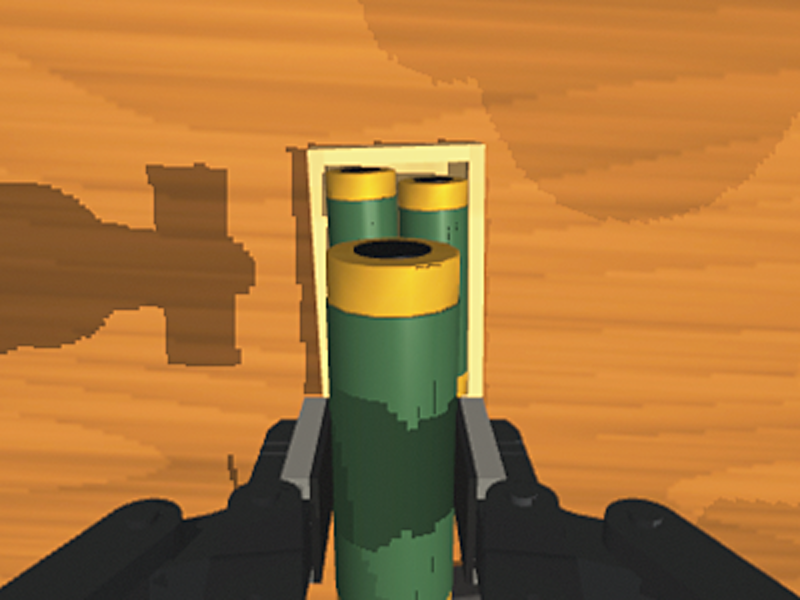

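Run:
```python
from h import *
t=load('top');f=t['frame'][190:245,230:275]
hsv=cv2.cvtColor(f,cv2.COLOR_RGB2HSV)
m=((hsv[...,2]>190)&(hsv[...,1]<150)).astype(np.uint8)
c=max(cv2.findContours(m,0,1)[0],key=cv2.contourArea);rc=cv2.minAreaRect(c);print(rc)
P=np.array([px2w(t,u+230,v+190,.018) for u,v in cv2.boxPoints(rc)]);print(P.round(4),P.mean(0))
for i in range(4):
  d=P[i-1]-P[i];print(np.linalg.norm(d).round(4),np.degrees(np.arctan2(d[1],d[0])).round(1))
cv2.imwrite('pics/t1c.png',cv2.resize(np.hstack([f[:,:,::-1],cv2.cvtColor(m*255,8)]),None,fx=8,fy=8,interpolation=0))
s=load('w3')
for u,v in[(233.5,135),(322,132)]:print(px2w(s,u,v,.018))
```

```text
((21.561477661132812, 28.17622947692871), (41.193763732910156, 25.53108024597168), 84.80557250976562)
[[ 0.5616  0.0751  0.018 ]
 [ 0.5672  0.0058  0.018 ]
 [ 0.4551 -0.0031  0.018 ]
 [ 0.4497  0.0658  0.018 ]] [0.50839159 0.03590457 0.018     ]
0.1123 -175.2
0.0695 94.6
0.1125 4.5
0.0691 -85.5
[ 0.45251142 -0.00415363  0.018     ]
[0.44673418 0.06469974 0.018     ]
```

View pics/t1c.png

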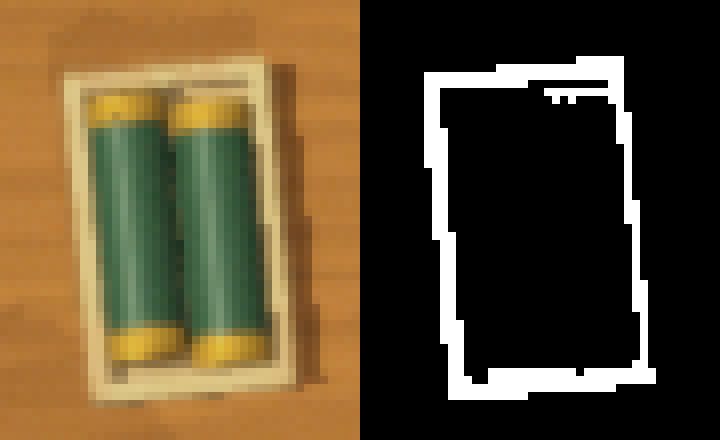

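The tray fit matches its known size: centre (0.507,0.0354), yaw 4.7°. The resistor sits about 2 mm towards -x in the grip. I'll correct for both and lower.

Request:
servo_tool:
  series:
    - [[0.05,0.09,0],0.22,255]
    - [[0,0,-0.3],0,255]
    - [[0,0,-0.5],0,255]
    - [[0,0,-0.6],0,255]
    - [[0,0,-0.5],0,255]
    - [[0,0,-0.3],0,255]
    - [[0,0,-0.2],0,255]
    - [[0,0,-0.15],0,255]
    - [[0,0,-0.05],0,255]
    - [[0,0,-0.05],0,255]
    - [[0,0,-0.025],0,255]
    - [[0,0,0],0,255]
    - [[0,0,0],0,255]

```text
time_s: 8.1
tcp_pos: [0.5093, 0.036, 0.0395]
tool_rot: [-0.041, 0.999, -0.0, 0.0]
wrist_force: [-0.5, 0.5, -0.9]
finger_gap: 0.308
grip_force: 39.5
```

Request:
servo_tool:
  series:
    - [[0,0,-0.025],0,255]
    - [[0,0,-0.025],0,255]
    - [[0,0,-0.025],0,255]
    - [[0,0,0],0,255]
    - [[0,0,0],0,255]

```text
time_s: 8.6
tcp_pos: [0.5089, 0.036, 0.036]
tool_rot: [-0.041, 0.999, -0.0, -0.0]
wrist_force: [-0.1, -0.7, -0.5]
finger_gap: 0.31
grip_force: 39.5
```

Request:
servo_tool:
  series:
    - [[0,0,-0.025],0,255]
    - [[0,0,-0.01],0,255]
    - [[0,0,0],0,255]
    - [[0,0,0],0,255]

```text
time_s: 9.0
tcp_pos: [0.5091, 0.0355, 0.0356]
tool_rot: [-0.041, 0.999, -0.0, 0.0]
wrist_force: [-4.6, -2.2, 9.5]
finger_gap: 0.307
grip_force: 40.6
```

It made contact at the expected height, so I'll release gradually.

Request:
servo_tool:
  series:
    - [[0,0,0.01],0,178]
    - [[0,0,0],0,170]
    - [[0,0,0],0,160]
    - [[0,0,0],0,145]
    - [[0,0,0],0,130]
    - [[0,0,0],0,115]
    - [[0,0,0],0,115]
    - [[0,0,0],0,115]

```text
time_s: 9.8
tcp_pos: [0.5089, 0.036, 0.035]
tool_rot: [-0.041, 0.999, 0.0, -0.0]
wrist_force: [-0.3, -0.3, 0.1]
finger_gap: 0.551
grip_force: 0.0
```

Request:
servo_tool:
  series:
    - [[0,0,0.1],0,115]
    - [[0,0,0.3],0,115]
    - [[0,0,0.6],0,115]
    - [[0,0,0.8],0,60]
    - [[-0.2,0,0.8],0,0]
    - [[-0.3,0,0.4],0,0]
    - [[-0.3,0,0],0,0]
    - [[0,0,0],0,0]

```text
time_s: 10.6
tcp_pos: [0.4769, 0.036, 0.1569]
tool_rot: [-0.041, 0.999, -0.0, 0.001]
wrist_force: [0.9, 0.7, 0.1]
finger_gap: 1.002
grip_force: 0.0
```

Run:
```python
from h import *
s=snap('wrist','w4');o=s['obs'];print(o['tcp_pos'],o['tool_rot'])
t=snap('top','t4')
th=np.radians(4.7)
for e in(-.045,0,.045): p=[.507+e*np.cos(th),.0354+e*np.sin(th),.042];print(w2px(s,p),w2px(t,p))
cv2.imwrite('pics/w4c.png',np.hstack([cv2.resize(s['frame'][120:420,130:430,::-1],(500,500),interpolation=2),cv2.resize(t['frame'][185:245,235:271,::-1],(300,500),interpolation=2)]))
```

```text
[0.47690386 0.03604511 0.15690306] [-4.11647995e-02  9.99151673e-01 -7.76551107e-05  1.17824544e-03]
[271.69640994 189.90986786] [252.94879599 234.67529385]
[271.89536453 243.43280307] [251.40416505 217.87129361]
[272.07608965 292.05163212] [249.86798913 201.15927531]
```

View pics/w4c.png

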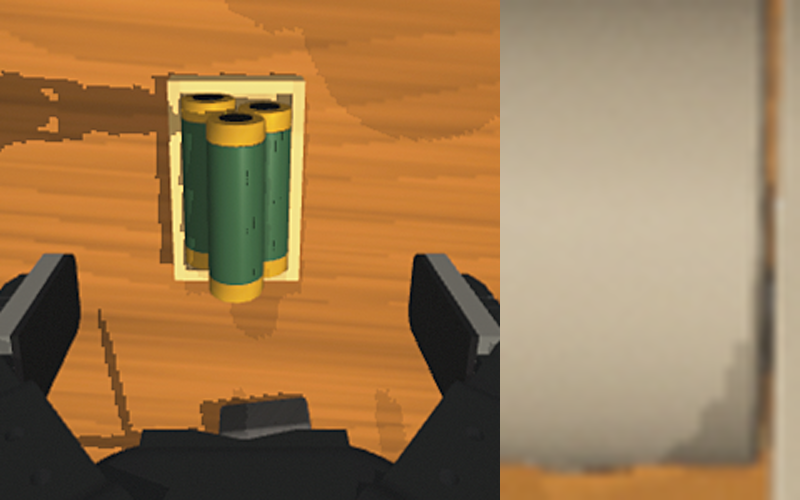

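The resistor is saddled: its near end is at crop (237,119), against a prediction of (236,116). Next I'll move above the loupe handle.

Request:
servo_tool:
  series:
    - [[0,0.3,0],0,0]
    - [[0,0.6,0],0,0]
    - [[-0.05,0.8,0],0,0]
    - [[-0.05,0.9,0],0,0]
    - [[-0.05,0.9,0],0,0]
    - [[0,0.8,0],0,0]
    - [[0,0.6,0],0,0]
    - [[0,0.4,0],0,0]
    - [[0,0.15,0],0,0]
    - [[0,0,0],0,0]
    - [[0,0,0],0,0]

```text
time_s: 11.8
tcp_pos: [0.471, 0.2533, 0.1549]
tool_rot: [-0.041, 0.999, -0.0, -0.0]
wrist_force: [-1.5, -0.4, 0.2]
finger_gap: 1.001
grip_force: 0.0
```

Run:
```python
from h import *
s=snap('wrist','w5');o=s['obs'];print(o['tcp_pos'],o['tool_rot'])
th=np.radians(4.9)
for e,z in[(-.134,.014),(-.044,.014),(0,.014),(.033,.014),(-.033,.014)]: p=[.5367+e*np.cos(th),.26+e*np.sin(th),z];print(e,w2px(s,p))
cv2.imwrite('pics/w5c.png',s['frame'][:,:,::-1])
```

```text
[0.47098278 0.25329309 0.15485115] [-4.09087552e-02  9.99162819e-01 -2.92390318e-04 -2.22849377e-04]
-0.134 [276.76506989 118.92924472]
-0.044 [277.09040705 224.29621876]
0 [277.22947034 269.3346601 ]
0.033 [277.32646148 300.74718795]
-0.033 [277.12628331 235.91546696]
```

View pics/w5c.png

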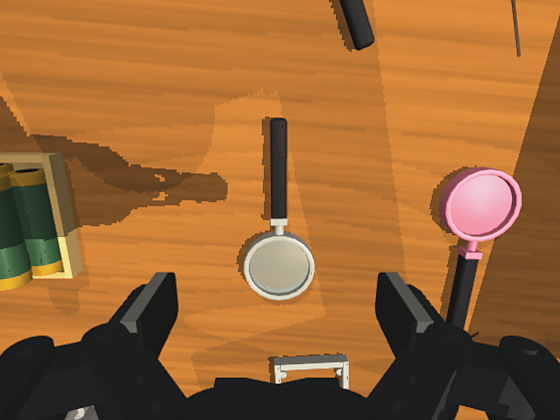

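The loupe lies along the tool axis: rim centre (279.5,267), handle end (278.5,119). That is about 1.5 mm to +y of the prediction. I'll correct for it and descend.

Request:
servo_tool:
  series:
    - [[0,0.06,-0.3],0,0]
    - [[0,0,-0.6],0,0]
    - [[0,0,-0.8],0,0]
    - [[0,0,-0.8],0,0]
    - [[0,0,-0.6],0,0]
    - [[0,0,-0.4],0,0]
    - [[0,0,-0.15],0,0]
    - [[0,0,-0.07],0,0]
    - [[0,0,0],0,0]
    - [[0,0,0],0,0]

```text
time_s: 12.85
tcp_pos: [0.4718, 0.2567, 0.0074]
tool_rot: [-0.041, 0.999, 0.0, 0.001]
wrist_force: [-0.5, 0.4, -0.2]
finger_gap: 1.0
grip_force: 0.0
```

Request:
servo_tool:
  series:
    - [[0,0,0],0,120]
    - [[0,0,0],0,160]
    - [[0,0,0],0,190]
    - [[0,0,0],0,255]
    - [[0,0,0],0,255]
    - [[0,0,0],0,255]
    - [[0,0,0],0,255]
    - [[0,0,0],0,255]
    - [[0,0,0],0,255]
  grip_force: 80

```text
time_s: 13.75
tcp_pos: [0.4711, 0.2565, 0.0067]
tool_rot: [-0.041, 0.999, 0.0, 0.0]
wrist_force: [-1.4, -0.9, 4.8]
finger_gap: 0.127
grip_force: 78.9
```

Request:
servo_tool:
  series:
    - [[0,0,0.1],0,255]
    - [[0,0,0.3],0,255]
    - [[0,0,0.6],0,255]
    - [[0,0,0.5],0,255]
    - [[0,0,0.3],0,255]
    - [[0,0,0],0,255]
    - [[0,0,0],0,255]
    - [[0,0,0],0,255]

```text
time_s: 14.55
tcp_pos: [0.47, 0.256, 0.077]
tool_rot: [-0.041, 0.999, -0.0, -0.001]
wrist_force: [-0.3, -1.0, -1.4]
finger_gap: 0.131
grip_force: 78.3
```

Run:
```python
from h import *
s=snap('wrist','w6');o=s['obs'];print(o['tcp_pos'],o['tool_rot'],o['wrist_force'],o['ft_torque'])
t=snap('side','s6');a=snap('top','t6')
p0=o['tcp_pos'];Rt=R.from_quat(o['tool_rot']).as_matrix();x=-Rt[:,0]; x=x if x[0]>0 else -x
for e in(-.068,0,.033,.066,.099):print(e,[w2px(c,p0+e*x+[0,0,.0003]).round(1) for c in(s,t,a)])
u,v=w2px(t,p0+.03*x).astype(int);print(u,v)
cv2.imwrite('pics/w6c.png',np.hstack([cv2.resize(s['frame'][60:420,150:410,::-1],(400,554),interpolation=2),cv2.resize(t['frame'][v-45:v+46,u-33:u+33,::-1],(400,554),interpolation=2)]))
```

```text
[0.47002733 0.25602211 0.07698717] [-4.11242413e-02  9.99153482e-01 -3.67716801e-04 -9.90876644e-04] [-0.27894665 -1.0429394  -1.40192666] [ 0.03983826  0.06917977 -0.00497435]
-0.068 [array([275.2, 130.3]), array([287.9, 305.7]), array([166.9, 258.6])]
0 [array([275.3, 279. ]), array([258.1, 303.1]), array([164.9, 232.1])]
0.033 [array([275.4, 338.5]), array([243.7, 301.8]), array([163.9, 219.3])]
0.066 [array([275.4, 391.5]), array([229.4, 300.5]), array([162.9, 206.6])]
0.099 [array([275.5, 439. ]), array([215.1, 299.2]), array([161.9, 194. ])]
245 301
```

View pics/w6c.png

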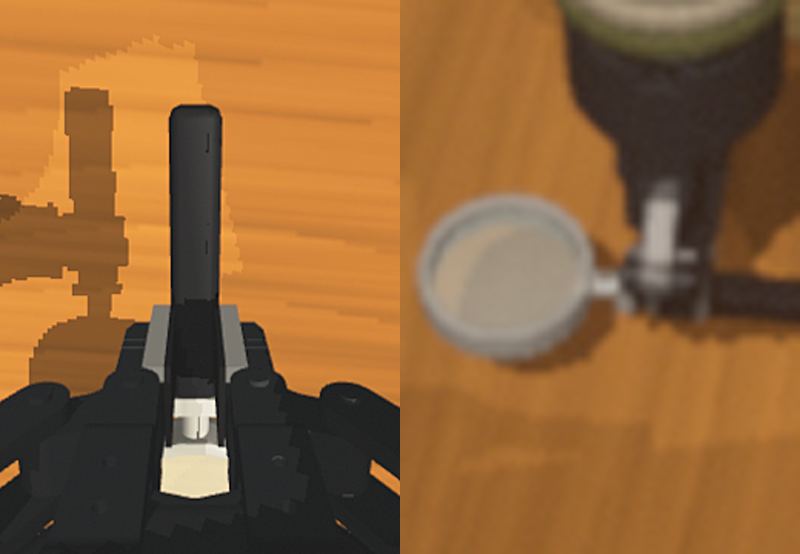

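The loupe is lifted by its handle, with the rim centre at about side px (229.5,301.7). That is roughly 1 px lower than predicted for a level loupe. I'll move it above the resistor and measure there against the needle tip.

Request:
servo_tool:
  series:
    - [[0,0,0.2],0,255]
    - [[0,0,0.4],0,255]
    - [[0,0,0.4],0,255]
    - [[0,-0.1,0.3],0,255]
    - [[-0.02,-0.3,0.15],0,255]
    - [[-0.1,-0.5,0],0,255]
    - [[-0.1,-0.6,0],0,255]
    - [[-0.1,-0.7,0],0,255]
    - [[-0.1,-0.7,0],0,255]
    - [[-0.1,-0.7,0],0,255]
    - [[-0.1,-0.7,0],0,255]
    - [[-0.1,-0.6,0],0,255]
    - [[0,-0.4,0],0,255]
    - [[0,-0.25,0],0,255]
    - [[0,-0.1,0],0,255]
    - [[0,0,0],0,255]
    - [[0,0,0],0,255]
    - [[0,0,0],0,255]

```text
time_s: 16.5
tcp_pos: [0.4421, 0.031, 0.1362]
tool_rot: [-0.042, 0.999, 0.0, -0.0]
wrist_force: [0.3, 0.1, -1.3]
finger_gap: 0.132
grip_force: 78.3
```

Run:
```python
from h import *
s=snap('wrist','w7');o=s['obs'];print(o['tcp_pos'],o['tool_rot'],o['wrist_force'])
t=snap('side','s7');a=snap('top','t7')
p0=o['tcp_pos'];th=np.radians(4.7);X=np.array([np.cos(th),np.sin(th),0]);Y=np.array([-X[1],X[0],0])
for e in(-.068,0,.033,.066,.099):print(e,[w2px(c,p0+e*X).round(1) for c in(s,t,a)])
# handle width in wrist image
g=s['frame'].astype(int).sum(2)
for v in range(116,262,8):
    row=g[v,230:330];k=np.where(row<260)[0];print(v,(k.min()+230,k.max()+230,len(k)) if len(k) else None,end=' ')
print()
def pw(z0,pitch):
  out=[]
  for e in(-.068,-.05,-.03,-.012):
    c=p0+e*X+np.array([0,0,z0-e*np.tan(pitch)]); a_,b_=w2px(s,c+.007*Y),w2px(s,c-.007*Y);out.append((round(float(a_[1])),round(float(abs(a_[0]-b_[0])),1)))
  return out
for z0 in(.003,.007): 
  for pd in(-3,0,3,6):print(z0,pd,pw(z0,np.radians(pd)))
```

```text
[0.44209512 0.03101127 0.13621519] [-4.15875117e-02  9.99134857e-01  7.28019873e-05 -1.02235951e-04] [ 0.2954969   0.08921121 -1.31868691]
-0.068 [array([275.4, 130.3]), array([314.3, 219.9]), array([254.5, 269. ])]
0 [array([275.3, 278.7]), array([287.3, 217.8]), array([251.9, 241.1])]
0.033 [array([275.3, 338.1]), array([274.2, 216.7]), array([250.7, 227.7])]
0.066 [array([275.3, 391. ]), array([261.2, 215.7]), array([249.4, 214.3])]
0.099 [array([275.3, 438.5]), array([248.3, 214.7]), array([248.2, 201. ])]
116 None 124 None 132 (np.int64(261), np.int64(292), 32) 140 (np.int64(259), np.int64(294), 36) 148 (np.int64(260), np.int64(293), 34) 156 (np.int64(260), np.int64(293), 34) 164 (np.int64(260), np.int64(293), 34) 172 (np.int64(260), np.int64(293), 34) 180 (np.int64(260), np.int64(293), 34) 188 (np.int64(260), np.int64(292), 33) 196 (np.int64(260), np.int64(292), 33) 204 (np.int64(261), np.int64(292), 32) 212 (np.int64(231), np.int64(293), 34) 220 (np.int64(261), np.int64(292), 32) 228 (np.int64(230), np.int64(301), 57) 236 (np.int64(230), np.int64(301), 39) 244 (np.int64(230), np.int64(291), 49) 252 (np.int64(230), np.int64(307), 54) 260 (np.int64(231), np.int64(306), 44) 
0.003 -3 [(130, 33.9), (174, 32.9), (219, 31.8), (257, 30.9)]
0.003 0 [(131, 34.8), (175, 33.5), (220, 32.1), (258, 31.0)]
0.003 3 [(131, 35.6), (176, 34.1), (221, 32.5), (259, 31.1)]
0.003 6 [(132, 36.6), (177, 34.7), (223, 32.8), (259, 31.3)]
0.007 -3 [(131, 34.9), (176, 33.8), (222, 32.6), (261, 31.7)]
0.007 0 [(131, 35.8), (177, 34.4), (223, 33.0), (262, 31.8)]
0.007 3 [(132, 36.7), (178, 35.0), (224, 33.3), (263, 31.9)]
0.007 6 [(133, 37.7), (179, 35.7), (226, 33.7), (263, 32.1)]
```

```bash
cat > fit.py <<'E'
from h import *
import sys
def fit(n,P0,verbose=1):
    t=load(n);f=t['frame']
    hsv=cv2.cvtColor(f,cv2.COLOR_RGB2HSV)
    m=((hsv[...,1]<70)&(hsv[...,2]>90)).astype(np.uint8)
    u,v=w2px(t,P0).astype(int)
    w=np.zeros_like(m);w[v-24:v+25,u-22:u+23]=1;m=m*w
    if verbose:
        for r_ in range(v-20,v+22): print(r_,''.join('#' if m[r_,c] else '.' for c in range(u-22,u+23)))
        print('cols from',u-22)
    return t,m
if __name__=='__main__':
    t=load('s7');p=t['obs']['tcp_pos'];th=np.radians(4.7)
    P=p+.066*np.array([np.cos(th),np.sin(th),0]);fit('s7',P)
    q=[]
    for z in(-.007,.007):
        for a in np.linspace(0,2*np.pi,73):q.append(w2px(t,P+[.033*np.cos(a),.033*np.sin(a),z]))
    q=np.array(q);print('model',P,q.min(0),q.max(0),w2px(t,P),'dz10',w2px(t,P+[0,0,.01]),'dx10',w2px(t,P+[.01,0,0]),'dy10',w2px(t,P+[0,.01,0]))
E
python3 fit.py
```

```text
195 .............................................
196 .............................................
197 .............................................
198 .............................................
199 .............................................
200 .............................................
201 .............................................
202 .............................................
203 .............................................
204 .............................................
205 .............................................
206 ..................#########..................
207 ...............###############..............#
208 .............##################..............
209 ............#####################............
210 ...........######################............
211 ...........#######################...........
212 ..........###########.####.########..........
213 ..........##############..#.#######..........
214 ..........####...#...##############.....##...
215 ..........####.###.################....###...
216 ..........################################...

[... 537 characters left out ...]
............
228 .............................................
229 .............................................
230 .............................................
231 .............................................
232 .............................................
233 .............................................
234 .............................................
235 .............................................
236 .............................................
cols from 239
model [0.50788535 0.03642471 0.13623104] [248.05936736 204.67743307] [274.33099939 227.04578565] [261.2320675  215.68744076] dz10 [261.18925027 212.85964933] dx10 [257.35428119 215.14873066] dy10 [260.41802322 218.44359974]
```

Run:
```python
from h import *
t=load('top');s=load('side');s7=load('s7')
for n,i in(('side',s),('s7',s7)):
    print(n);g=i['frame'][205:217,205:236].astype(int); sat=cv2.cvtColor(i['frame'],cv2.COLOR_RGB2HSV)[205:217,205:236,1];print(sat[:, -22:])
print('top');print(cv2.cvtColor(t['frame'],cv2.COLOR_RGB2HSV)[168:182,243:254,1])
def ray(s,u,v):
    Rm,c=cam(s);d=Rm@np.linalg.inv(s['mtx'])@np.array([u,v,1.]);return c,d/np.linalg.norm(d)
def tri(a,b):
    c1,d1=ray(t,*a);c2,d2=ray(s,*b);x=np.linalg.lstsq(np.c_[d1,-d2],c2-c1,rcond=None)[0];print(c1+d1*x[0],c2+d2*x[1])
tri((249.1,177.6),(226.6,210.6))
a7=load('t7')['frame'];print('top rim?',a7[200:228:4,240:260:5].tolist()[3])
```

```text
side
[[181 183 186 181 182 182 185 180 180 178 179 178 179 178 181 184 184 183
  181 186 181 182]
 [181 181 183 185 178 183 179 180 179 181 177 178 179 179 183 183 181 182
  184 183 182 188]
 [183 179 185 182 183 185 182 183 178 178 181 178 179 186 180 182 182 183
  181 183 182 184]
 [175 176 174 175 176 177 180 179 178 183 180 183 180 177 182 181 183 184
  181 184 183 184]
 [116 114 114 117 122 128 134 144 146 150 162 165 169 179 182 183 185 184
  181 184 187 186]
 [ 43  43  44  48  57  58  59  64  68  76  92 106 117 145 179 184 186 182
  185 185 183 188]
 [ 44  44  45  52  62  68  71  80  81  90 105 110 120 149 177 184 188 186
  185 183 181 181]
 [136 136 140 144 147 152 156 156 160 162 165 167 173 180 181 184 181 186
  183 183 183 184]
 [182 182 179 179 183 179 182 179 178 180 182 177 182 183 183 184 184 182
  184 183 182 185]
 [185 178 182 182 185 183 180 182 180 184 184 180 181 184 181 180 184 185
  180 182 183 181]
 [180 180 183 179 181 178 181 183 179 184 176 182 180 181 184 185 182 183
  188 180 182 182]
 [181 180 185 181 180 180 180 181 182 183 183 182 180 180 184 179 186 18
[... 1252 characters left out ...]
6  85  24  95 172 183 175 176 177]
 [174 177 170 107  19  84 165 175 178 172 174]
 [175 178 174 125  30  81 163 177 173 169 169]
 [175 172 172 158  81  65 151 175 178 175 172]
 [175 174 177 180 119  31 130 178 174 177 175]
 [174 174 172 174 127  31 122 177 175 177 178]
 [173 176 173 178 153  79 138 175 176 179 175]
 [177 173 176 177 168 139 136 173 179 180 177]
 [174 178 179 181 176 165 120 162 177 180 174]
 [174 180 181 176 177 173 166 176 179 176 176]
 [180 179 179 177 175 181 175 174 181 178 181]
 [177 180 179 184 181 179 181 179 178 182 181]]
[0.59850068 0.03642452 0.13725048] [0.59785256 0.0363334  0.13713113]
top rim? [[153, 140, 116], [151, 138, 115], [152, 138, 115], [152, 137, 115]]
```

Lens measures (0.508, 0.036, 0.136), and the side-view rim outline fits a level rim to 0.2 px. The needle tip is at about z = 0.138, so I'll raise 2 mm and check steadiness.

Request:
servo_tool:
  series:
    - [[0,0,0.025],0,255]
    - [[0,0,0.02],0,255]
    - [[0,0,0],0,255]
    - [[0,0,0],0,255]
    - [[0,0,0],0,255]
    - [[0,0,0],0,255]
    - [[0,0,0],0,255]
    - [[0,0,0],0,255]
    - [[0,0,0],0,255]
    - [[0,0,0],0,255]

```text
time_s: 17.65
tcp_pos: [0.4421, 0.0304, 0.1381]
tool_rot: [-0.041, 0.999, -0.0, 0.0]
wrist_force: [0.4, 0.8, -1.3]
finger_gap: 0.126
grip_force: 78.3
```

Run:
```python
from h import *
from fit import fit
s=snap('side','s8');o=s['obs'];print(o['tcp_pos'],o['wrist_force'],o['qd'].round(4))
th=np.radians(4.7);P=o['tcp_pos']+.066*np.array([np.cos(th),np.sin(th),0])
_,m=fit('s8',P,0);ys,xs=np.where(m);k=(xs<275)&(xs>246);print(P,w2px(s,P),xs[k].min(),xs[k].max(),ys[k].min(),ys[k].max())
# resistor on tray: green/brass extent, below the lens
h=cv2.cvtColor(s['frame'],cv2.COLOR_RGB2HSV)
g=((h[...,0]>38)&(h[...,0]<85)&(h[...,1]>60)).astype(np.uint8)[225:265,235:290]
ys,xs=np.where(g);print('green',xs.min()+235,xs.max()+235,ys.min()+225,ys.max()+225)
top=[(y,xs[ys==y].min()+235,xs[ys==y].max()+235) for y in np.unique(ys)[:8]-0];print([(a+225,b,c) for a,b,c in top])
for e in(-.045,0,.045):print(w2px(s,[.508+e*np.cos(th),.036+e*np.sin(th),.042]).round(1),w2px(s,[.508+e*np.cos(th),.036+e*np.sin(th),.056]).round(1))
```

```text
[0.4421498  0.03038924 0.13809092] [ 0.42626247  0.84925115 -1.29409238] [ 0.0005  0.0007  0.0015  0.0013 -0.001  -0.    ]
[0.50792787 0.03579718 0.13809092] [261.25844899 214.98983624] 249 274 205 225
green 249 273 236 253
[(np.int64(236), np.int64(250), np.int64(260)), (np.int64(237), np.int64(250), np.int64(272)), (np.int64(238), np.int64(249), np.int64(273)), (np.int64(239), np.int64(249), np.int64(273)), (np.int64(240), np.int64(249), np.int64(273)), (np.int64(241), np.int64(249), np.int64(273)), (np.int64(242), np.int64(249), np.int64(273)), (np.int64(243), np.int64(252), np.int64(272))]
[278.4 242.1] [278.5 238.5]
[261.6 240.7] [261.5 237.1]
[244.9 239.3] [244.7 235.7]
```

```bash
python3 -c "
from station import r
print(r.finish_job())"
```

```text
the job is handed in; nothing more can be done
None
```

The spare resistor is in the groove on the tray pair, and the loupe is held level over its middle at about needle-tip height (z ≈ 0.138 m). I handed the job in at about 18 s, but no verdict was returned, so success is judged only from my own camera checks.

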